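# Pack the capped samples into the carrying caddy

## Task

Pack the four capped amber sample bottles from the mat into the blue caddy, each standing on the floor of the well made for it: the wide jar in the wide round well, the slim vial in the small round well, the square bottle in the square well and the flat bottle in the oblong well. Keep every bottle upright, and leave the two uncapped look-alikes where they stand.

Things in the scene. Friction and masses are not known exactly. Their poses are not given: they have to be found in the camera images.
- jar_capped: Wide round sample jar with its white ribbed screw cap on: diameter 52 mm (body and cap alike), height 66 mm; body up to 46 mm, cap from 50 to 66 mm. About 140 g. Amber glass, white label on the side; stands upright on a 3 mm grey mat. Origin: centre of its underside, z up.
- vial_capped: Slim round vial with its white screw cap on: diameter 26 mm (body and cap alike), height 72 mm; body up to 54 mm, cap from 56 to 72 mm. About 40 g. Amber glass, white label on the side; stands upright on a 3 mm grey mat. Origin: centre of its underside, z up.
- square_capped: Square bottle with its white screw cap on: body 42 x 42 mm and 58 mm high, round cap of diameter 30 mm on top, 74 mm in all. About 130 g. Amber glass, white label on the side; stands upright on a 3 mm grey mat. Origin: centre of its underside, z up. x and y are square to the body's sides.
- flat_capped: Flat oblong bottle with its white screw cap on: body 56 mm along its x, 28 mm along its y, 60 mm high, round cap of diameter 24 mm on top, 74 mm in all. About 110 g. Amber glass, white label on the side; stands upright on a 3 mm grey mat. Origin: centre of its underside, z up.
- jar_open: Look-alike of the wide round jar, but without cap: body of diameter 52 mm, 46 mm high, open neck of diameter 45 mm up to 60 mm. About 120 g. Amber glass, white label on the side; stands upright on a 3 mm grey mat. Origin: centre of its underside, z up.
- square_open: Look-alike of the square bottle, but without cap: body 42 x 42 mm, 58 mm high, open neck of diameter 29 mm up to 68 mm. About 110 g. Amber glass, white label on the side; stands upright on a 3 mm grey mat. Origin: centre of its underside, z up.
- well_wide_round: Insert with the wide round well, 70 mm across. A grey insert block 98 x 98 x 25 mm fixed in the blue caddy (one of four in a two by two pattern at 100 mm pitch; caddy rim 6 mm lower than the insert tops). The well is in the middle of the block, 20 mm deep with a dark floor. Origin: centre of the block's underside; the well's floor is 5 mm above the origin and the block's top 25 mm above it.
- well_small_round: Insert with the small round well, 44 mm across. A grey insert block 98 x 98 x 25 mm fixed in the blue caddy (one of four in a two by two pattern at 100 mm pitch; caddy rim 6 mm lower than the insert tops). The well is in the middle of the block, 20 mm deep with a dark floor. Origin: centre of the block's underside; the well's floor is 5 mm above the origin and the block's top 25 mm above it.
- well_square: Insert with the square well, 60 x 60 mm, its sides along the block's x and y. A grey insert block 98 x 98 x 25 mm fixed in the blue caddy (one of four in a two by two pattern at 100 mm pitch; caddy rim 6 mm lower than the insert tops). The well is in the middle of the block, 20 mm deep with a dark floor. Origin: centre of the block's underside; the well's floor is 5 mm above the origin and the block's top 25 mm above it.
- well_oblong: Insert with the oblong well, 74 mm along the block's x and 46 mm along its y. A grey insert block 98 x 98 x 25 mm fixed in the blue caddy (one of four in a two by two pattern at 100 mm pitch; caddy rim 6 mm lower than the insert tops). The well is in the middle of the block, 20 mm deep with a dark floor. Origin: centre of the block's underside; the well's floor is 5 mm above the origin and the block's top 25 mm above it.
There are look-alikes about, which are no part of the job. Leave any green look-alike of the jar_capped alone.

How it is judged:
By the outcome, as a careful person would: the job done as asked, in the order asked, and still so for the second after the job is handed in, with the robot touching nothing.
It also fails if it takes over 115 s, if anything falls off the work surface, if the arm or the gripper's body presses on something with over 40 N, if the wrist force passes 120 N, or if a joint passes its speed limit or range.

## Robot

A 7-joint arm with a two-finger parallel gripper is mounted at the origin on the work surface. World frame = base frame: x ahead of the robot, y to its left, z up, the work surface at z = 0. Lengths are in m, angles in rad, forces in N, time in s.
With the tool pointing down it reaches from about 0.4 to 0.875 m from the base axis. Payload 19.3 kg.
Tool frame: the origin (TCP) lies on the centre line of the jaws, within the pads' length; the fingertips stand 19 mm ahead of it and the grasp point (between the pads) is the TCP (bot.nose_length is the distance from the TCP to the fingertips, in m); y points along the fingers, z is the direction in which the jaws open and shut, and the axes are right-handed (so a half turn about y gives the same grasp; the last joint's range is limited). The gripper opens to 85 mm and grips with 20 to 120 N. Pads are 22 mm wide; open, the fingers measure 114 mm over their backs; the gripper's body (76 mm by 85 mm) begins 54 mm behind the grasp point. The pads swing forward as they close: fully open they stand 13 mm farther back than shut.
Start: joints at [1.195, 0.521, -0.036, 1.599, 0.021, 1.021, -0.113], TCP at [0.188, -0.596, 0.25] pointing down, gripper open.
Joint ranges: [-2.91, 2.91], [-0.3, 2.13], [-1.5, 1.42], [0.17, 2.43], [-1.26, 4.41], [0.16, 1.93], [-2.52, 2.52]. Speed limits (rad/s): [1.89, 1.89, 2.39, 2.39, 3.01, 3.01, 3.01].

## Interface

Orientations are given as [roll, pitch, yaw] about the fixed x, y, z axes, in that order (R = Rz(yaw) Ry(pitch) Rx(roll)).
In Python, from workcell import observe, cams, workorder, bot gives the robot as it stands. The module is installed in compiled form; this text tells all that it offers.
- The arm moves only by the tool apply_moves, never from a script. Its arguments are lists of equal length, an entry for each row: "jaw": the opening, from -1 (shut) to 1 (fully open), so that 0 is half open; "translation": the shift along the world's x, y, z in m, a list of three; "angular": the turn, a rotation vector about the world's x, y, z in degrees, a list of three. In form: {"jaw": [jaw, ...], "translation": [[x, y, z], ...], "angular": [[ax, ay, az], ...]}. A call has 1 to 5 rows; each row is the pose to reach, as a shift and turn from the pose commanded when the call began; what a row does not reach only later rows make up. A row lasts 1/10 s, in which the tool goes at most 50 mm and 8.59 degrees, less where a joint would pass 70% of its speed; a pose out of reach is approached as far as the arm can. A call with a gripper value outside its range is refused whole. The fingers move at their own pace and stop on an object; "newtons" is the grip in N (left out, the last holds). Time passes only in rows, so rows that repeat a pose let the fingers close. It gives the time, the measured TCP pose, the force and the opening at its end, in the units of the state.
- observe(): the state, without advancing time (a new reading comes with each control period).
- cams.grab_frame(name): name is "side" or "top" or "wrist"; returns a dict with "pixels" (400x640x3 uint8, red, green, blue), "mtx" (3x3 intrinsics, pixels), "R" (3x3) and "t" (3): a world point X has camera coordinates R X + t. Camera axes: x right, y down, z forward; pixel columns grow to the right and rows downward; lengths in m; the calibration is good to about 2 mm. A picture is of the moment at which its call begins. There is no depth.
- workorder.job_done(): hands the job in, once; it reports no verdict.
The state is a dict: "clock": time; "qpos": joint angles; "qd": joint speeds; "joint_efforts": joint torques, N m; "position": TCP position; "tool_rot": TCP orientation; "force": force on the tool from outside, world axes, zero at the start; "moment": the same for the moment, N m; "grip_width": finger opening in m.
Only numpy, scipy, OpenCV 4.12 (cv2) and the standard library are available. Lean on these libraries where they do the work, as an engineer would, in place of code of your own. Each camera call takes 0.05 s, during which the arm holds its last target. There are 200 camera calls.

## Working session

There is one attempt and no reset: what is moved stays moved. The work goes in short steps, Python scripts to look and compute and a tool call to move; the robot and the scene stay as the last step left them, time stands still between calls to the robot, and variables do not carry over. Pictures are saved under pics/ and viewed, about 12 in all and at most 16, crops included, and the job is handed in when it is done.

Besides the shell and the picture viewer there is one more tool, called after "Call:" by a JSON object that holds its "op" and its "data", one argument or row to a line. apply_moves: Moves the arm, as the interface text tells. Its arguments: {"type":"object","properties":{"jaw":{"type":"array"},"translation":{"type":"array"},"angular":{"type":"array"},"newtons":{"type":"number"}},"required":["jaw","translation","angular"]}

```bash
mkdir -p pics
cat > h.py <<'E'
import numpy as np, cv2
from workcell import observe, cams, workorder, bot
def grab(n,save=None):
    f=cams.grab_frame(n)
    if save: cv2.imwrite('pics/'+save,f['pixels'][:,:,::-1])
    return f
def ray(f,u,v,z):
    K,R,t=map(np.array,(f['mtx'],f['R'],f['t']))
    c=-R.T@t; d=R.T@np.linalg.inv(K)@np.array([u,v,1.0])
    return c+d*(z-c[2])/d[2]
def proj(f,X):
    p=f['mtx']@(f['R']@np.array(X)+f['t']); return p[:2]/p[2]
E
python3 - <<'E'
from h import *
s=observe();print({k:np.round(v,3) for k,v in s.items()})
for n in('top','side'):
    f=grab(n,n+'0.png'); print(n, np.round(-f['R'].T@f['t'],3), np.round(f['R'],2).tolist(), f['mtx'].round(0).tolist())
    np.savez(n+'0.npz',**f)
E
```

```text
{'clock': np.float64(0.0), 'qpos': array([ 1.195,  0.522, -0.036,  1.6  ,  0.021,  1.021, -0.113]), 'qd': array([ 0.002,  0.   ,  0.   ,  0.001, -0.002, -0.001,  0.   ]), 'joint_efforts': array([-1.0000e-03, -9.2713e+01,  1.9800e+00, -3.6993e+01,  1.8000e-02,
        8.0000e-03,  0.0000e+00]), 'position': array([ 0.188, -0.596,  0.25 ]), 'tool_rot': array([-1.572, -0.   , -2.836]), 'force': array([-1.096, -0.685, -0.477]), 'moment': array([ 0.011,  0.016, -0.018]), 'grip_width': np.float64(0.085)}
top [ 0.324 -0.004  0.912] [[-0.0, -1.0, -0.03], [-0.99, 0.01, -0.17], [0.17, 0.03, -0.99]] [[450.0, 0.0, 318.0], [0.0, 450.0, 199.0], [0.0, 0.0, 1.0]]
side [0.264 0.667 0.735] [[-0.96, -0.27, -0.01], [-0.18, 0.67, -0.72], [0.2, -0.69, -0.7]] [[511.0, 0.0, 323.0], [0.0, 511.0, 193.0], [0.0, 0.0, 1.0]]
```

View pics/top0.png

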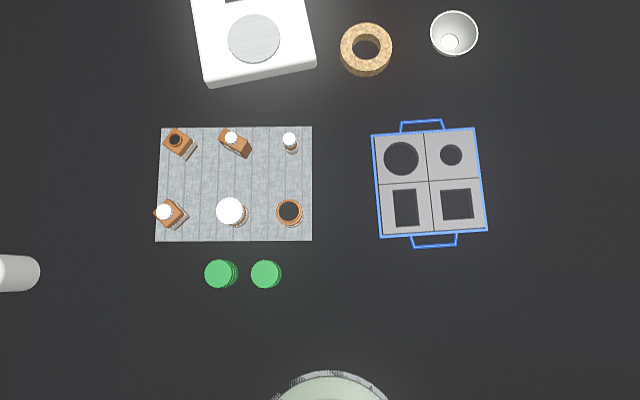

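View pics/side0.png

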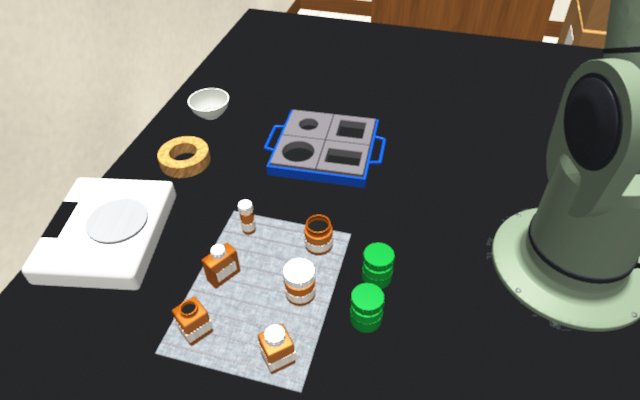

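Top view: capped pieces are the square bottle (168,212), the jar (230,211), the flat bottle (235,142) and the vial (289,140). The uncapped look-alikes with dark mouths are the square (179,142) and the jar (289,211), and there are two green jars at (220,273) and (265,273). Wells: wide round (401,158), small (451,154), oblong (406,208), square (458,204). I'll confirm in one enlarged crop while measuring.

Run:
```python
from h import *
f=dict(np.load('top0.npz')); g=dict(np.load('side0.npz')); im=f['pixels']
cv2.imwrite('pics/crop1.png',cv2.resize(cv2.hconcat([im[120:245,150:320],im[115:240,365:495]])[:,:,::-1],None,fx=2.6,fy=2.6,interpolation=cv2.INTER_CUBIC)[:600,:800])
def blobs(F,m,lo,hi,box):
    n,l,s,c=cv2.connectedComponentsWithStats(m.astype(np.uint8))
    out=[]
    for i in range(1,n):
        x,y=c[i]
        if lo<s[i,4]<hi and box[0]<x<box[2] and box[1]<y<box[3]: out.append((x,y,s[i]))
    return out
def white(p): return (p.min(2)>205)
def amber(p): p=p.astype(int); return (p[:,:,0]-p[:,:,2]>50)&(p[:,:,0]>80)
def dark(p): return p.max(2)<90
print('white top')
for x,y,s in blobs(f,white(im),60,1500,(150,120,320,245)): print(np.round([x,y],1),s, np.round(ray(f,x,y,.075),3))
print('white side')
for x,y,s in blobs(g,white(g['pixels']),60,1500,(150,190,360,390)): print(np.round([x,y],1),s)
print('amber top')
n,l,S,c=cv2.connectedComponentsWithStats(amber(im).astype(np.uint8))
for i in range(1,n):
    if S[i,4]>40 and c[i][1]>115 and c[i][1]<250:
        pts=np.argwhere(l==i)[:,::-1].astype(np.float32); print(np.round(c[i],1),S[i,4],cv2.minAreaRect(pts))
def tri(a,b):
    Ps=[F['mtx']@np.c_[F['R'],F['t']] for F in(f,g)]
    X=cv2.triangulatePoints(Ps[0],Ps[1],np.array(a,float).T,np.array(b,float).T); return (X[:3]/X[3]).T
# caddy dark wells
print('wells top')
for x,y,s in blobs(f,dark(im),200,3000,(375,130,485,235)): print(np.round([x,y],1),s,np.round(ray(f,x,y,.03),3))
print('wells side')
for x,y,s in blobs(g,dark(g['pixels']),100,3000,(265,110,385,185)): print(np.round([x,y],1),s)
```

```text
white top
[230.4 137. ] [225 131  12  12 111] [0.59  0.19  0.075]
[288.6 138.2] [282 132  14  14 140] [0.587 0.076 0.075]
[228.8 210.3] [216 197  27  27 579] [0.446 0.188 0.075]
[163.  211.2] [156 204  16  16 188] [0.445 0.314 0.075]
white side
[244.4 204.1] [238 199  14  12 123]
[217.4 249.2] [211 243  14  14 143]
[298.5 269.9] [282 255  33  30 701]
[243.3 332.4] [239 323  10  18  62]
[274.  333.2] [264 323  21  22 328]
[219.6 348.6] [213 343  14  11  63]
[302.6 371.7] [299 366   9  13  61]
[290.  383.1] [286 375  12  13  64]
amber top
[177.9 142. ] 415 ((177.4932403564453, 141.70945739746094), (23.947011947631836, 21.040822982788086), 35.53767776489258)
[236.2 142.9] 315 ((235.42140197753906, 141.6542205810547), (34.88359832763672, 14.699379920959473), 32.19573211669922)
[170.6 214.3] 298 ((167.9140167236328, 213.30543518066406), (23.745346069335938, 23.005407333374023), 47.7263069152832)
[289.5 213. ] 247 ((289.0000305175781, 212.0000457763672), (25.45584487915039, 25.45584487915039), 45.0)
[241.5 217.2] 41 ((240.5384521484375, 217.69229125976562), (6.1017022132873535, 21.63330841064453), 33.690067291259766)
wells top
[400.5 158.3] [384 142  34  33 880] [ 0.557 -0.145  0.03 ]
[450.5 154.6] [440 145  22  20 343] [ 0.564 -0.245  0.03 ]
[405.5 207.5] [393 189  26  38 825] [ 0.457 -0.152  0.03 ]
[456.4 203.9] [440 189  34  31 877] [ 0.463 -0.252  0.03 ]
wells side
[308.1 124. ] [300 119  18  11 143]
[350.9 129. ] [337 121  28  17 374]
[274.7 137.7] [269 129  13  19 106]
[376.  149.7] [371 140  11  20 140]
[297.7 151.1] [283 142  31  19 474]
[343.  156.8] [325 149  36  16 419]
```

View pics/crop1.png

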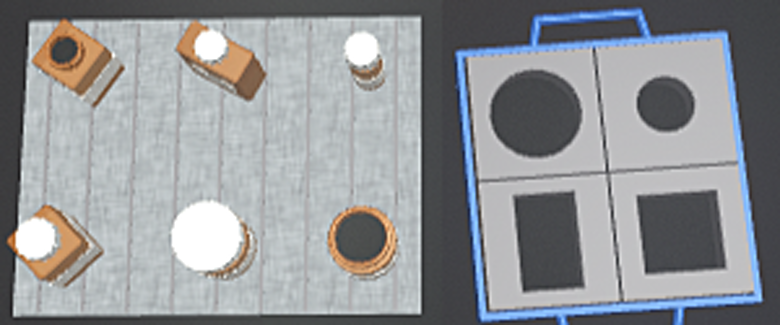

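The crop confirms it: the capped targets show white caps, and the look-alikes show dark mouths. I'm moving above the jar now.

Call:
{"op": "apply_moves", "data": {
  "jaw": [1, 1, 1, 1, 1],
  "translation": [
    [0.032, 0.036, 0],
    [0.064, 0.072, 0],
    [0.096, 0.108, 0],
    [0.128, 0.144, 0],
    [0.16, 0.18, 0]
  ],
  "angular": [
    [0, 0, -3.5],
    [0, 0, -7],
    [0, 0, -10.5],
    [0, 0, -14],
    [0, 0, -17.5]
  ]
}}

```text
clock: 0.6
position: [0.349, -0.4143, 0.2502]
tool_rot: [-1.571, -0.0, 3.139]
force: [0.9, -0.0, -0.5]
grip_width: 0.0855
```

Call:
{"op": "apply_moves", "data": {
  "jaw": [1, 1, 1, 1, 1],
  "translation": [
    [0.025, 0.042, 0],
    [0.05, 0.084, 0],
    [0.07, 0.128, 0],
    [0.09, 0.172, 0],
    [0.1, 0.216, 0]
  ],
  "angular": [
    [0, 0, 0],
    [0, 0, 0],
    [0, 0, 0],
    [0, 0, 0],
    [0, 0, 0]
  ]
}}

```text
clock: 1.1
position: [0.4492, -0.1978, 0.2502]
tool_rot: [-1.571, 0.0, -3.14]
force: [0.6, 0.9, 0.1]
grip_width: 0.0852
```

Call:
{"op": "apply_moves", "data": {
  "jaw": [1, 1, 1, 1, 1],
  "translation": [
    [0, 0.045, 0],
    [0, 0.09, 0],
    [0, 0.135, 0],
    [0, 0.18, 0],
    [0, 0.22, 0]
  ],
  "angular": [
    [0, 0, 0],
    [0, 0, 0],
    [0, 0, 0],
    [0, 0, 0],
    [0, 0, 0]
  ]
}}

```text
clock: 1.6
position: [0.4477, 0.0221, 0.2503]
tool_rot: [-1.571, -0.0, -3.141]
force: [0.8, -1.5, 0.5]
grip_width: 0.0859
```

Call:
{"op": "apply_moves", "data": {
  "jaw": [1, 1, 1, 1, 1],
  "translation": [
    [0, 0.045, 0],
    [0, 0.09, 0],
    [0, 0.135, 0],
    [0, 0.17, 0],
    [0, 0.17, 0]
  ],
  "angular": [
    [0, 0, 0],
    [0, 0, 0],
    [0, 0, 0],
    [0, 0, 0],
    [0, 0, 0]
  ]
}}

```text
clock: 2.1
position: [0.4473, 0.1947, 0.2501]
tool_rot: [-1.573, -0.0, -3.136]
force: [0.4, -0.8, -0.3]
grip_width: 0.0854
```

Run:
```python
from h import *
s=observe();print({k:np.round(s[k],3) for k in('clock','qpos','position','tool_rot')})
f=grab('wrist','w1.png');print(np.round(-f['R'].T@f['t'],3),np.round(f['R'],2).tolist());np.savez('w1.npz',**f)
```

```text
{'clock': np.float64(2.1), 'qpos': array([-0.282,  0.317, -0.309,  1.941,  0.119,  0.901, -2.215]), 'position': array([0.447, 0.195, 0.25 ]), 'tool_rot': array([-1.573, -0.   , -3.136])}
[0.531 0.194 0.375] [[0.01, -1.0, -0.0], [-0.95, -0.01, 0.32], [-0.32, 0.0, -0.95]]
```

View pics/w1.png

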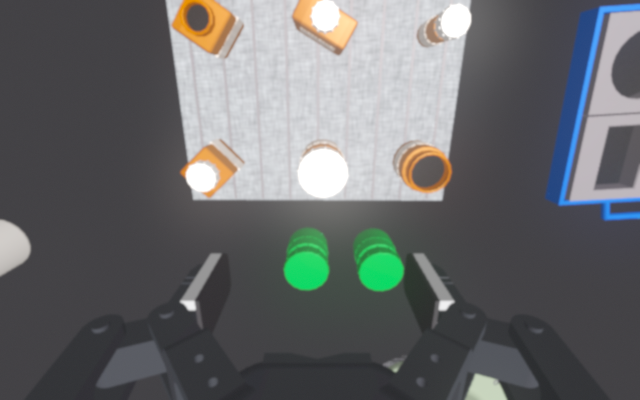

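Wrist view: square cap (202,177), jar cap (323,172), jar_open (425,168), flat cap (325,15), vial cap (456,20). All six match the top view. Next I measure from both views.

```bash
cat >> h.py <<'E'
Z=dict(jar=.069,vial=.075,sq=.077,flat=.077)
def caps(f,seeds):
    m=(f['pixels'].min(2)>225).astype(np.uint8)
    n,l,s,c=cv2.connectedComponentsWithStats(m)
    for k,(u,v) in seeds.items():
        i=min(range(1,n),key=lambda i:np.hypot(*(c[i]-[u,v]))+(1e3 if s[i,4]<40 else 0))
        cn=max(cv2.findContours((l==i).astype(np.uint8),0,1)[0],key=len); (x,y),r=cv2.minEnclosingCircle(cn)
        p=ray(f,x,y,Z[k]); q=ray(f,x+r+.5,y,Z[k]); print(k,np.round([x,y,r],1),'world',np.round(p,4),'dia mm',round(2e3*np.hypot(*(p-q)[:2]),1))
def tri(fs,uvs):
    A=[];
    for F,(u,v) in zip(fs,uvs):
        P=F['mtx']@np.c_[F['R'],F['t']]; A+=[u*P[2]-P[0],v*P[2]-P[1]]
    X=np.linalg.svd(np.array(A))[2][-1]; return X[:3]/X[3]
E
python3 - <<'E'
from h import *
T=dict(np.load('top0.npz'));W=dict(np.load('w1.npz'));S=dict(np.load('side0.npz'))
print('top');caps(T,dict(jar=(229,210),vial=(289,138),sq=(163,211),flat=(230,137)))
print('wrist');caps(W,dict(jar=(323,172),vial=(456,20),sq=(202,177),flat=(325,15)))
for n,a,b in(('wide',(400.5,158.3),(297.7,151.1)),('small',(450.5,154.6),(308.1,124)),('obl',(405.5,207.5),(343,156.8)),('sq',(456.4,203.9),(350.9,129))): print(n,tri([T,S],[a,b]).round(4))
# amber masks around flat / square in wrist image: top-face polygons
p=W['pixels'].astype(int); am=((p[:,:,0]-p[:,:,2]>90)&(p[:,:,0]>170)).astype(np.uint8)
cv2.imwrite('pics/w1crop.png',cv2.resize(W['pixels'][0:60,280:380,::-1],None,fx=4,fy=4,interpolation=cv2.INTER_CUBIC))
b=cv2.resize(W['pixels'][130:210,170:270,::-1],None,fx=4,fy=4,interpolation=cv2.INTER_CUBIC)
cv2.imwrite('pics/w1crop.png',cv2.vconcat([cv2.imread('pics/w1crop.png'),b]))
E
```

```text
top
jar [229.2 210.3  13.7] world [0.447  0.1886 0.069 ] dia mm 54.5
vial [288.7 138.2   6.4] world [0.5865 0.0762 0.075 ] dia mm 26.6
sq [163.  211.    7.8] world [0.445  0.3129 0.077 ] dia mm 31.8
flat [230.3 137.    6.1] world [0.5894 0.1895 0.077 ] dia mm 25.6
wrist
jar [322.5 173.   26.6] world [0.4483 0.1883 0.069 ] dia mm 55.8
vial [454.7  20.1  18.2] world [0.5874 0.0756 0.075 ] dia mm 32.3
sq [201.2 176.5  15.4] world [0.4462 0.3108 0.077 ] dia mm 32.1
flat [326.   15.1  16. ] world [0.5902 0.1871 0.077 ] dia mm 28.2
wide [ 0.5573 -0.1459  0.025 ]
small [ 0.5642 -0.2466  0.0245]
obl [ 0.457  -0.1526  0.0251]
sq [ 0.4637 -0.2531  0.0247]
```

View pics/w1crop.png

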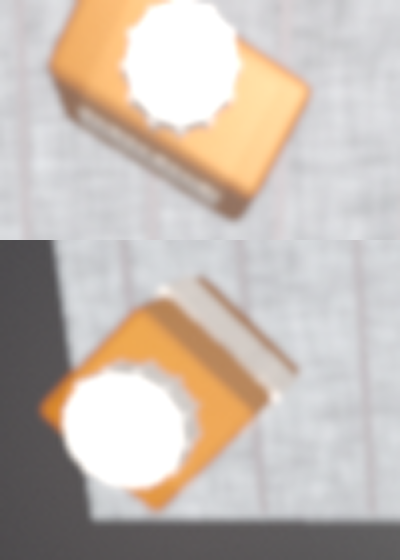

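Run:
```python
from h import *
W=dict(np.load('w1.npz'))
def r(l,z):
    P=np.array([ray(W,u,v,z)[:2] for u,v in l]); print(P.round(4).tolist())
    for i in range(len(P)-1):
        d=P[i+1]-P[i]; print('len',np.hypot(*d).round(4),'ang',np.degrees(np.arctan2(d[1],d[0])).round(1))
    return P
P=r([(180.5,173),(206.3,145.8),(235.5,170.5),(208.8,197),(180.5,173)],.061);print(P[:4].mean(0))
r([(293,17),(340.5,48.8),(357,23)],.063)
```

```text
[[0.4453, 0.3385], [0.4744, 0.3079], [0.4483, 0.28], [0.4184, 0.3115], [0.4453, 0.3385]]
len 0.0422 ang -46.4
len 0.0382 ang -133.0
len 0.0434 ang 133.6
len 0.0381 ang 45.2
[0.44659856 0.3094751 ]
[[0.5914, 0.2163], [0.5656, 0.1729], [0.5869, 0.1587]]
len 0.0505 ang -120.7
len 0.0256 ang -33.8
```

Call:
{"op": "apply_moves", "data": {
  "jaw": [1, 1, 1, 1, 1],
  "translation": [
    [0.0, -0.006, -0.04],
    [0.0, -0.006, -0.08],
    [0.0, -0.006, -0.12],
    [0.0, -0.006, -0.16],
    [0.0, -0.006, -0.16]
  ],
  "angular": [
    [0, 0, 0],
    [0, 0, 0],
    [0, 0, 0],
    [0, 0, 0],
    [0, 0, 0]
  ]
}}

```text
clock: 2.65
position: [0.446, 0.182, 0.0867]
tool_rot: [-1.567, -0.006, 3.141]
force: [0.7, -0.1, 0.9]
grip_width: 0.0855
```

Call:
{"op": "apply_moves", "data": {
  "jaw": [1, 1, 1, 1, 1],
  "translation": [
    [0.0, 0.004, 0],
    [0.0, 0.004, -0.02],
    [0.0, 0.004, -0.04],
    [0.0, 0.004, -0.04],
    [0.0, 0.004, -0.04]
  ],
  "angular": [
    [0, 0, 0],
    [0, 0, 0],
    [0, 0, 0],
    [0, 0, 0],
    [0, 0, 0]
  ]
}}

```text
clock: 3.15
position: [0.449, 0.1883, 0.0521]
tool_rot: [-1.571, 0.002, -3.142]
force: [0.0, 0.6, 0.1]
grip_width: 0.0857
```

Call:
{"op": "apply_moves", "data": {
  "jaw": [-0.2, -0.2, -0.2, -0.2, -0.2],
  "translation": [
    [0, 0, 0],
    [0, 0, 0],
    [0, 0, 0],
    [0, 0, 0],
    [0, 0, 0]
  ],
  "angular": [
    [0, 0, 0],
    [0, 0, 0],
    [0, 0, 0],
    [0, 0, 0],
    [0, 0, 0]
  ],
  "newtons": 40
}}

```text
clock: 3.65
position: [0.4487, 0.1882, 0.0514]
tool_rot: [-1.571, 0.001, -3.141]
force: [-3.0, -0.8, 17.8]
grip_width: 0.0514
```

Call:
{"op": "apply_moves", "data": {
  "jaw": [-0.3, -0.3, -0.3, -0.3, -0.3],
  "translation": [
    [0, 0, 0.015],
    [0, 0, 0.05],
    [0, 0, 0.09],
    [0, 0, 0.13],
    [0, 0, 0.15]
  ],
  "angular": [
    [0, 0, 0],
    [0, 0, 0],
    [0, 0, 0],
    [0, 0, 0],
    [0, 0, 0]
  ]
}}

```text
clock: 4.15
position: [0.4487, 0.1883, 0.2038]
tool_rot: [-1.572, 0.003, -3.141]
force: [0.3, -0.1, -1.7]
grip_width: 0.0509
```

Call:
{"op": "apply_moves", "data": {
  "jaw": [-0.3, -0.3, -0.3, -0.3, -0.3],
  "translation": [
    [0.01, -0.025, 0],
    [0.02, -0.063, 0],
    [0.034, -0.104, 0],
    [0.047, -0.145, 0],
    [0.06, -0.184, 0]
  ],
  "angular": [
    [0, 0, 0],
    [0, 0, 0],
    [0, 0, 0],
    [0, 0, 0],
    [0, 0, 0]
  ]
}}

```text
clock: 4.65
position: [0.5083, 0.0021, 0.2008]
tool_rot: [-1.571, 0.0, -3.141]
force: [1.7, 0.8, -1.2]
grip_width: 0.0515
```

Call:
{"op": "apply_moves", "data": {
  "jaw": [-0.3, -0.3, -0.3, -0.3, -0.3],
  "translation": [
    [0.012, -0.04, 0],
    [0.025, -0.08, 0],
    [0.037, -0.12, 0],
    [0.049, -0.15, 0],
    [0.049, -0.15, 0]
  ],
  "angular": [
    [0, 0, 0],
    [0, 0, 0],
    [0, 0, 0],
    [0, 0, 0],
    [0, 0, 0]
  ]
}}

```text
clock: 5.15
position: [0.5574, -0.1508, 0.2003]
tool_rot: [-1.569, 0.0, 3.136]
force: [-1.3, 0.9, -0.5]
grip_width: 0.0512
```

Call:
{"op": "apply_moves", "data": {
  "jaw": [-0.3, -0.3, -0.3, -0.3, -0.3],
  "translation": [
    [0, 0, -0.035],
    [0, 0, -0.06],
    [0, 0, -0.085],
    [0, 0, -0.1],
    [0, 0, -0.1]
  ],
  "angular": [
    [0, 0, 0],
    [0, 0, 0],
    [0, 0, 0],
    [0, 0, 0],
    [0, 0, 0]
  ]
}}

```text
clock: 5.65
position: [0.5562, -0.1455, 0.0989]
tool_rot: [-1.572, -0.003, -3.141]
force: [0.9, 0.3, -1.1]
grip_width: 0.0512
```

Run:
```python
from h import *
s=observe();print({k:np.round(s[k],3) for k in('clock','qpos','position','tool_rot','force','grip_width')})
a=grab('side','s2.png')['pixels'];b=grab('top')['pixels']
x=[cv2.resize(i[:,:,::-1],None,fx=3,fy=3,interpolation=cv2.INTER_CUBIC) for i in(a[70:220,250:400],b[110:260,360:475])]
cv2.imwrite('pics/p2.png',cv2.hconcat(x)[:,:800])
```

```text
{'clock': np.float64(5.65), 'qpos': array([ 0.284,  0.649, -0.185,  1.841,  0.179,  0.671, -1.576]), 'position': array([ 0.556, -0.145,  0.099]), 'tool_rot': array([-1.572e+00, -3.000e-03, -3.141e+00]), 'force': array([ 0.874,  0.289, -1.104]), 'grip_width': np.float64(0.051)}
```

View pics/p2.png

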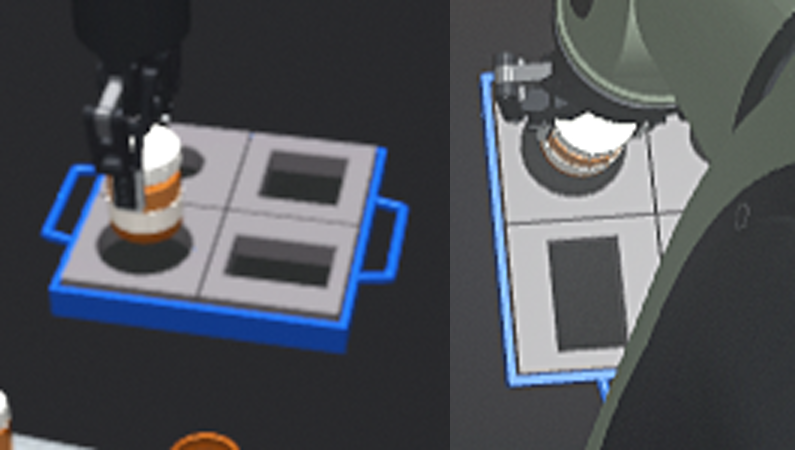

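The jar hangs upright over the wide well, centred at about (145,240) in the side crop. I'm lowering it, watching the force.

Call:
{"op": "apply_moves", "data": {
  "jaw": [-0.3, -0.3, -0.3],
  "translation": [
    [0, 0, -0.017],
    [0, 0, -0.034],
    [0, 0, -0.036]
  ],
  "angular": [
    [0, 0, 0],
    [0, 0, 0],
    [0, 0, 0]
  ]
}}

```text
clock: 6.05
position: [0.557, -0.1459, 0.0642]
tool_rot: [-1.571, -0.001, -3.141]
force: [0.1, -0.5, -2.2]
grip_width: 0.0507
```

Call:
{"op": "apply_moves", "data": {
  "jaw": [-0.3, -0.3],
  "translation": [
    [0, 0, -0.003],
    [0, 0, -0.003]
  ],
  "angular": [
    [0, 0, 0],
    [0, 0, 0]
  ]
}}

```text
clock: 6.25
position: [0.5576, -0.1461, 0.0622]
tool_rot: [-1.571, 0.001, -3.141]
force: [-0.5, -0.2, -1.2]
grip_width: 0.0512
```

Call:
{"op": "apply_moves", "data": {
  "jaw": [-0.3, -0.3],
  "translation": [
    [0, 0, -0.0025],
    [0, 0, -0.0025]
  ],
  "angular": [
    [0, 0, 0],
    [0, 0, 0]
  ]
}}

```text
clock: 6.45
position: [0.5573, -0.146, 0.0591]
tool_rot: [-1.571, 0.0, -3.141]
force: [-0.4, 0.2, -1.5]
grip_width: 0.051
```

Call:
{"op": "apply_moves", "data": {
  "jaw": [-0.3, -0.3],
  "translation": [
    [0, 0, -0.0015],
    [0, 0, -0.0015]
  ],
  "angular": [
    [0, 0, 0],
    [0, 0, 0]
  ]
}}

```text
clock: 6.65
position: [0.5574, -0.1461, 0.0585]
tool_rot: [-1.57, 0.001, -3.141]
force: [-6.5, 0.8, 19.8]
grip_width: 0.051
```

Contact puts the floor at about z = 0.010. I release, rise, then go to the vial.

Call:
{"op": "apply_moves", "data": {
  "jaw": [0.7, 0.7, 0.7, 0.7],
  "translation": [
    [0, 0, 0.001],
    [0, 0, 0.001],
    [0, 0, 0.001],
    [0, 0, 0.001]
  ],
  "angular": [
    [0, 0, 0],
    [0, 0, 0],
    [0, 0, 0],
    [0, 0, 0]
  ]
}}

```text
clock: 7.05
position: [0.5571, -0.146, 0.0582]
tool_rot: [-1.571, -0.0, -3.141]
force: [0.7, -0.9, 0.7]
grip_width: 0.0727
```

Call:
{"op": "apply_moves", "data": {
  "jaw": [0.7, 0.7, 0.7, 0.7, 0.7],
  "translation": [
    [0, 0, 0.02],
    [0, 0, 0.05],
    [0, 0, 0.09],
    [0, 0, 0.13],
    [0, 0, 0.14]
  ],
  "angular": [
    [0, 0, 0],
    [0, 0, 0],
    [0, 0, 0],
    [0, 0, 0],
    [0, 0, 0]
  ]
}}

```text
clock: 7.55
position: [0.5586, -0.1463, 0.2023]
tool_rot: [-1.57, 0.005, -3.141]
force: [-0.8, 0.5, 0.5]
grip_width: 0.0724
```

Call:
{"op": "apply_moves", "data": {
  "jaw": [0.2, 0.2, 0.2, 0.2, 0.2],
  "translation": [
    [0.006, 0.045, 0],
    [0.012, 0.09, 0],
    [0.018, 0.135, 0],
    [0.024, 0.18, 0],
    [0.03, 0.222, 0]
  ],
  "angular": [
    [0, 0, 0],
    [0, 0, 0],
    [0, 0, 0],
    [0, 0, 0],
    [0, 0, 0]
  ]
}}

```text
clock: 8.05
position: [0.5869, 0.0781, 0.1978]
tool_rot: [-1.571, -0.0, -3.141]
force: [1.5, -0.5, -0.1]
grip_width: 0.051
```

Call:
{"op": "apply_moves", "data": {
  "jaw": [0.2, 0.2, 0.2, 0.2, 0.2],
  "translation": [
    [0, 0, 0],
    [0, 0, -0.04],
    [0, 0, -0.08],
    [0, 0, -0.095],
    [0, 0, -0.095]
  ],
  "angular": [
    [0, 0, 0],
    [0, 0, 0],
    [0, 0, 0],
    [0, 0, 0],
    [0, 0, 0]
  ]
}}

```text
clock: 8.55
position: [0.586, 0.0757, 0.1014]
tool_rot: [-1.57, -0.004, -3.141]
force: [-0.7, -0.2, 0.3]
grip_width: 0.0512
```

Run:
```python
from h import *
s=observe();print({k:np.round(s[k],3) for k in('clock','qpos','position','tool_rot','force','grip_width')})
a=grab('side')['pixels']
cv2.imwrite('pics/p3.png',cv2.resize(a[70:270,200:400,::-1],None,fx=3,fy=3,interpolation=cv2.INTER_CUBIC))
```

```text
{'clock': np.float64(8.55), 'qpos': array([-0.082,  0.667, -0.21 ,  1.794,  0.2  ,  0.705, -1.973]), 'position': array([0.586, 0.076, 0.101]), 'tool_rot': array([-1.57 , -0.004, -3.141]), 'force': array([-0.701, -0.208,  0.292]), 'grip_width': np.float64(0.051)}
```

View pics/p3.png

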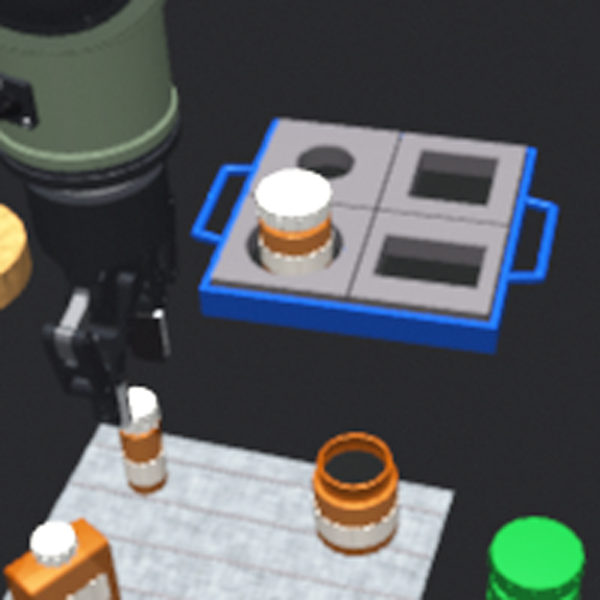

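The jar stands in its well, cap at about (293,190) in the crop. The jaws straddle the vial at (143,440).

Call:
{"op": "apply_moves", "data": {
  "jaw": [0.2, 0.2, 0.2, 0.2, 0.2],
  "translation": [
    [0, 0, -0.025],
    [0, 0, -0.05],
    [0, 0, -0.05],
    [0, 0, -0.05],
    [0, 0, -0.05]
  ],
  "angular": [
    [0, 0, 0],
    [0, 0, 0],
    [0, 0, 0],
    [0, 0, 0],
    [0, 0, 0]
  ]
}}

```text
clock: 9.1
position: [0.5882, 0.0761, 0.0553]
tool_rot: [-1.571, 0.002, -3.142]
force: [0.2, 0.1, 0.1]
grip_width: 0.0513
```

Call:
{"op": "apply_moves", "data": {
  "jaw": [-0.6, -0.7, -0.7, -0.7, -0.7],
  "translation": [
    [0, 0, 0],
    [0, 0, 0],
    [0, 0, 0],
    [0, 0, 0],
    [0, 0, 0]
  ],
  "angular": [
    [0, 0, 0],
    [0, 0, 0],
    [0, 0, 0],
    [0, 0, 0],
    [0, 0, 0]
  ],
  "newtons": 30
}}

```text
clock: 9.6
position: [0.5877, 0.076, 0.0544]
tool_rot: [-1.571, 0.001, -3.141]
force: [-1.7, -0.6, 11.5]
grip_width: 0.0251
```

Call:
{"op": "apply_moves", "data": {
  "jaw": [-0.8, -0.8, -0.8, -0.8, -0.8],
  "translation": [
    [0, 0, 0.015],
    [0, 0, 0.05],
    [0, 0, 0.09],
    [0, 0, 0.13],
    [0, 0, 0.15]
  ],
  "angular": [
    [0, 0, 0],
    [0, 0, 0],
    [0, 0, 0],
    [0, 0, 0],
    [0, 0, 0]
  ]
}}

```text
clock: 10.1
position: [0.588, 0.0762, 0.2079]
tool_rot: [-1.572, 0.004, -3.141]
force: [0.5, -0.2, -0.5]
grip_width: 0.0253
```

Call:
{"op": "apply_moves", "data": {
  "jaw": [-0.8, -0.8, -0.8, -0.8, -0.8],
  "translation": [
    [-0.003, -0.03, 0],
    [-0.005, -0.07, 0],
    [-0.008, -0.112, 0],
    [-0.01, -0.155, 0],
    [-0.013, -0.195, 0]
  ],
  "angular": [
    [0, 0, 0],
    [0, 0, 0],
    [0, 0, 0],
    [0, 0, 0],
    [0, 0, 0]
  ]
}}

```text
clock: 10.6
position: [0.5738, -0.121, 0.2046]
tool_rot: [-1.571, 0.001, -3.141]
force: [-0.0, 0.2, -1.4]
grip_width: 0.025
```

Call:
{"op": "apply_moves", "data": {
  "jaw": [-0.8, -0.8, -0.8, -0.8, -0.8],
  "translation": [
    [-0.003, -0.04, 0],
    [-0.006, -0.08, 0],
    [-0.009, -0.115, 0],
    [-0.01, -0.127, 0],
    [-0.01, -0.127, -0.02]
  ],
  "angular": [
    [0, 0, 0],
    [0, 0, 0],
    [0, 0, 0],
    [0, 0, 0],
    [0, 0, 0]
  ]
}}

```text
clock: 11.1
position: [0.5646, -0.2488, 0.186]
tool_rot: [-1.569, 0.004, 3.139]
force: [1.0, 0.6, -1.2]
grip_width: 0.0255
```

Call:
{"op": "apply_moves", "data": {
  "jaw": [-0.8, -0.8, -0.8, -0.8, -0.8],
  "translation": [
    [0, 0, -0.03],
    [0, 0, -0.06],
    [0, 0, -0.08],
    [0, 0, -0.085],
    [0, 0, -0.085]
  ],
  "angular": [
    [0, 0, 0],
    [0, 0, 0],
    [0, 0, 0],
    [0, 0, 0],
    [0, 0, 0]
  ]
}}

```text
clock: 11.6
position: [0.5642, -0.2456, 0.0987]
tool_rot: [-1.571, -0.0, -3.141]
force: [0.6, 0.8, 0.9]
grip_width: 0.0254
```

Run:
```python
from h import *
s=observe();print({k:np.round(s[k],3) for k in('clock','qpos','position','tool_rot','force','grip_width')})
a=grab('side')['pixels']
cv2.imwrite('pics/p4.png',cv2.resize(a[70:200,240:400,::-1],None,fx=4,fy=4,interpolation=cv2.INTER_CUBIC))
```

```text
{'clock': np.float64(11.6), 'qpos': array([ 0.436,  0.698, -0.179,  1.732,  0.173,  0.727, -1.402]), 'position': array([ 0.564, -0.246,  0.099]), 'tool_rot': array([-1.571, -0.   , -3.141]), 'force': array([0.642, 0.753, 0.853]), 'grip_width': np.float64(0.025)}
```

View pics/p4.png

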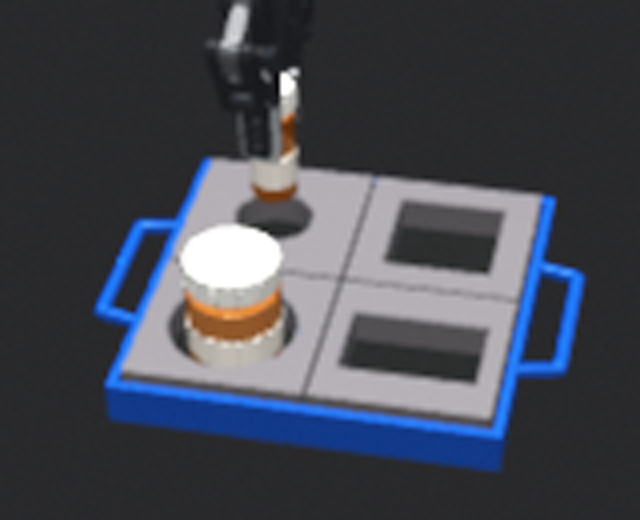

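The vial is upright over the small well at (275,205) in the crop. I expect contact with TCP z at about 0.0615.

Call:
{"op": "apply_moves", "data": {
  "jaw": [-0.8, -0.8, -0.8, -0.8],
  "translation": [
    [0, 0, -0.017],
    [0, 0, -0.03],
    [0, 0, -0.035],
    [0, 0, -0.035]
  ],
  "angular": [
    [0, 0, 0],
    [0, 0, 0],
    [0, 0, 0],
    [0, 0, 0]
  ]
}}

```text
clock: 12.05
position: [0.564, -0.2459, 0.0631]
tool_rot: [-1.571, -0.001, -3.141]
force: [0.0, 0.7, -0.1]
grip_width: 0.0251
```

Call:
{"op": "apply_moves", "data": {
  "jaw": [-0.8, -0.8],
  "translation": [
    [0, 0, -0.0015],
    [0, 0, -0.0015]
  ],
  "angular": [
    [0, 0, 0],
    [0, 0, 0]
  ]
}}

```text
clock: 12.25
position: [0.5644, -0.2461, 0.0623]
tool_rot: [-1.571, 0.001, -3.141]
force: [-0.6, 0.3, -0.6]
grip_width: 0.0251
```

Call:
{"op": "apply_moves", "data": {
  "jaw": [-0.8, -0.4, -0.1, -0.1, -0.1],
  "translation": [
    [0, 0, -0.001],
    [0, 0, -0.001],
    [0, 0, -0.001],
    [0, 0, -0.001],
    [0, 0, -0.001]
  ],
  "angular": [
    [0, 0, 0],
    [0, 0, 0],
    [0, 0, 0],
    [0, 0, 0],
    [0, 0, 0]
  ]
}}

```text
clock: 12.75
position: [0.5641, -0.246, 0.0608]
tool_rot: [-1.571, 0.0, -3.141]
force: [-0.7, 0.4, -0.2]
grip_width: 0.0386
```

Call:
{"op": "apply_moves", "data": {
  "jaw": [-0.1, -0.1, -0.1, -0.1, -0.1],
  "translation": [
    [0, 0, 0.02],
    [0, 0, 0.05],
    [0, 0, 0.09],
    [0, 0, 0.13],
    [0, 0, 0.14]
  ],
  "angular": [
    [0, 0, 0],
    [0, 0, 0],
    [0, 0, 0],
    [0, 0, 0],
    [0, 0, 0]
  ]
}}

```text
clock: 13.25
position: [0.5656, -0.2466, 0.2051]
tool_rot: [-1.569, 0.005, -3.141]
force: [0.3, 0.2, 0.4]
grip_width: 0.0386
```

Call:
{"op": "apply_moves", "data": {
  "jaw": [0.6, 0.6, 0.6, 0.6, 0.6],
  "translation": [
    [-0.008, 0.038, 0],
    [-0.016, 0.076, 0],
    [-0.024, 0.114, 0],
    [-0.032, 0.152, 0],
    [-0.04, 0.19, 0]
  ],
  "angular": [
    [0, 0, 3],
    [0, 0, 6],
    [0, 0, 9],
    [0, 0, 12],
    [0, 0, 15]
  ]
}}

```text
clock: 13.75
position: [0.5235, -0.0546, 0.2006]
tool_rot: [-1.571, -0.0, -2.877]
force: [0.7, 0.8, 0.9]
grip_width: 0.0686
```

Call:
{"op": "apply_moves", "data": {
  "jaw": [0.6, 0.6, 0.6, 0.6, 0.6],
  "translation": [
    [-0.008, 0.038, 0],
    [-0.016, 0.076, 0],
    [-0.024, 0.114, 0],
    [-0.032, 0.152, 0],
    [-0.04, 0.19, 0]
  ],
  "angular": [
    [0, 0, 3],
    [0, 0, 6],
    [0, 0, 9],
    [0, 0, 12],
    [0, 0, 15]
  ]
}}

```text
clock: 14.25
position: [0.4835, 0.1354, 0.2007]
tool_rot: [-1.571, -0.0, -2.616]
force: [0.5, 1.0, -0.0]
grip_width: 0.0686
```

Call:
{"op": "apply_moves", "data": {
  "jaw": [0.6, 0.6, 0.6, 0.6, 0.6],
  "translation": [
    [-0.008, 0.04, 0],
    [-0.016, 0.08, 0],
    [-0.024, 0.12, 0],
    [-0.038, 0.177, 0],
    [-0.038, 0.177, 0]
  ],
  "angular": [
    [0, 0, 3],
    [0, 0, 6],
    [0, 0, 9],
    [0, 0, 15],
    [0, 0, 15]
  ]
}}

```text
clock: 14.75
position: [0.4437, 0.3165, 0.2007]
tool_rot: [-1.573, 0.001, -2.346]
force: [0.6, 0.8, -0.1]
grip_width: 0.0681
```

Call:
{"op": "apply_moves", "data": {
  "jaw": [0.6, 0.6, 0.6, 0.6, 0.6],
  "translation": [
    [0, 0, 0],
    [0, 0, -0.04],
    [0, 0, -0.08],
    [0, 0, -0.09],
    [0, 0, -0.09]
  ],
  "angular": [
    [0, 0, 0],
    [0, 0, 0],
    [0, 0, 0],
    [0, 0, 0],
    [0, 0, 0]
  ]
}}

```text
clock: 15.25
position: [0.446, 0.3097, 0.11]
tool_rot: [-1.571, -0.003, -2.357]
force: [-0.5, 0.1, 1.0]
grip_width: 0.0683
```

Run:
```python
from h import *
s=observe();print({k:np.round(s[k],4) for k in('clock','qpos','position','tool_rot','force','grip_width')})
a=grab('side')['pixels'];b=grab('wrist')['pixels']
cv2.imwrite('pics/p5.png',cv2.hconcat([cv2.resize(a[90:390,160:400,::-1],(400,500)),cv2.resize(b[50:350,200:440,::-1],(400,500))]))
```

```text
{'clock': np.float64(15.25), 'qpos': array([-0.4002,  0.6206, -0.4356,  1.9105,  0.3919,  0.6974, -1.8559]), 'position': array([0.446 , 0.3097, 0.11  ]), 'tool_rot': array([-1.5709, -0.0027, -2.3571]), 'force': array([-0.4548,  0.1198,  0.9861]), 'grip_width': np.float64(0.0683)}
```

View pics/p5.png

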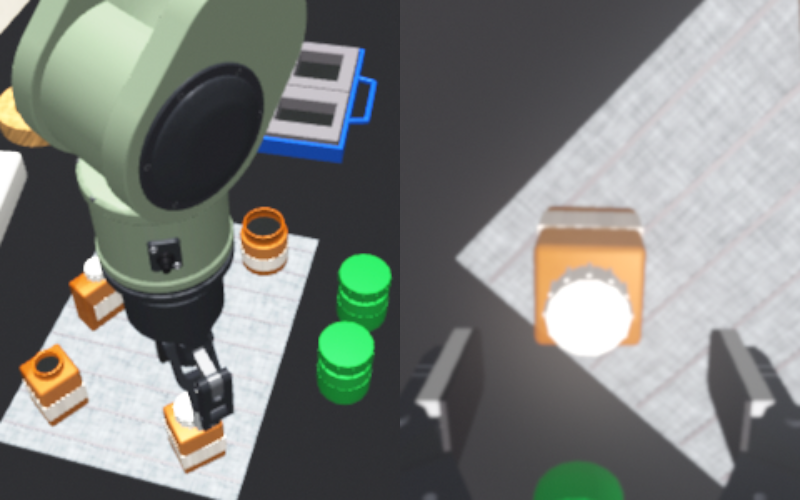

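The square bottle (590,290 in the wrist crop) is square to the jaws and centred. I grip it and carry it.

Call:
{"op": "apply_moves", "data": {
  "jaw": [0.6, 0.6, 0.6, 0.6, 0.6],
  "translation": [
    [0, 0, -0.025],
    [0, 0, -0.05],
    [0, 0, -0.06],
    [0, 0, -0.06],
    [0, 0, -0.06]
  ],
  "angular": [
    [0, 0, 0],
    [0, 0, 0],
    [0, 0, 0],
    [0, 0, 0],
    [0, 0, 0]
  ]
}}

```text
clock: 15.85
position: [0.4467, 0.3114, 0.0521]
tool_rot: [-1.571, 0.001, -2.356]
force: [-0.6, 0.3, 0.8]
grip_width: 0.0685
```

Call:
{"op": "apply_moves", "data": {
  "jaw": [-0.2, -0.3, -0.4, -0.4, -0.4],
  "translation": [
    [0, 0, 0],
    [0, 0, 0],
    [0, 0, 0],
    [0, 0, 0],
    [0, 0, 0]
  ],
  "angular": [
    [0, 0, 0],
    [0, 0, 0],
    [0, 0, 0],
    [0, 0, 0],
    [0, 0, 0]
  ],
  "newtons": 40
}}

```text
clock: 16.35
position: [0.4466, 0.3114, 0.0519]
tool_rot: [-1.57, 0.001, -2.356]
force: [-1.5, -1.3, 11.7]
grip_width: 0.0415
```

Call:
{"op": "apply_moves", "data": {
  "jaw": [-0.4, -0.4, -0.4, -0.4, -0.4],
  "translation": [
    [0, 0, 0.015],
    [0, 0, 0.05],
    [0, 0, 0.09],
    [0, 0, 0.13],
    [0, 0, 0.15]
  ],
  "angular": [
    [0, 0, 0],
    [0, 0, 0],
    [0, 0, 0],
    [0, 0, 0],
    [0, 0, 0]
  ]
}}

```text
clock: 16.85
position: [0.4466, 0.3116, 0.2052]
tool_rot: [-1.57, 0.004, -2.356]
force: [0.4, 0.4, -1.9]
grip_width: 0.0413
```

Call:
{"op": "apply_moves", "data": {
  "jaw": [-0.4, -0.4, -0.4, -0.4, -0.4],
  "translation": [
    [0.01, -0.03, 0],
    [0.02, -0.07, 0],
    [0.03, -0.11, 0],
    [0.04, -0.15, 0],
    [0.04, -0.19, 0]
  ],
  "angular": [
    [0, 0, -2.5],
    [0, 0, -5],
    [0, 0, -8],
    [0, 0, -11],
    [0, 0, -14]
  ]
}}

```text
clock: 17.35
position: [0.4868, 0.1193, 0.202]
tool_rot: [-1.571, 0.001, -2.603]
force: [1.3, 0.3, -1.7]
grip_width: 0.0411
```

Call:
{"op": "apply_moves", "data": {
  "jaw": [-0.4, -0.4, -0.4, -0.4, -0.4],
  "translation": [
    [0, -0.04, 0],
    [0, -0.08, 0],
    [0, -0.12, 0],
    [0, -0.16, 0],
    [0, -0.2, 0]
  ],
  "angular": [
    [0, 0, -2.8],
    [0, 0, -5.6],
    [0, 0, -8.4],
    [0, 0, -11.2],
    [0, 0, -14]
  ]
}}

```text
clock: 17.85
position: [0.4859, -0.0805, 0.202]
tool_rot: [-1.571, 0.001, -2.846]
force: [0.4, 0.2, -1.2]
grip_width: 0.0415
```

Call:
{"op": "apply_moves", "data": {
  "jaw": [-0.4, -0.4, -0.4, -0.4, -0.4],
  "translation": [
    [-0.005, -0.04, 0],
    [-0.01, -0.08, 0],
    [-0.016, -0.12, 0],
    [-0.021, -0.155, 0],
    [-0.022, -0.173, 0]
  ],
  "angular": [
    [0, 0, -2.6],
    [0, 0, -5.2],
    [0, 0, -7.8],
    [0, 0, -10.4],
    [0, 0, -13]
  ]
}}

```text
clock: 18.35
position: [0.463, -0.2549, 0.2018]
tool_rot: [-1.57, 0.0, -3.076]
force: [0.0, 0.4, -1.6]
grip_width: 0.0411
```

Call:
{"op": "apply_moves", "data": {
  "jaw": [-0.4, -0.4, -0.4, -0.4, -0.4],
  "translation": [
    [0, 0, -0.02],
    [0, 0, -0.05],
    [0, 0, -0.08],
    [0, 0, -0.1],
    [0, 0, -0.1]
  ],
  "angular": [
    [0, 0, 0],
    [0, 0, 0],
    [0, 0, 0],
    [0, 0, 0],
    [0, 0, 0]
  ]
}}

```text
clock: 18.85
position: [0.4633, -0.2509, 0.0994]
tool_rot: [-1.573, -0.003, -3.071]
force: [0.4, 0.0, -1.8]
grip_width: 0.0413
```

Run:
```python
from h import *
s=observe();print({k:np.round(s[k],4) for k in('clock','qpos','position','tool_rot','force','grip_width')})
a=grab('side')['pixels'];b=grab('wrist')['pixels']
cv2.imwrite('pics/p6.png',cv2.hconcat([cv2.resize(a[60:210,240:400,::-1],(427,400),interpolation=cv2.INTER_CUBIC),cv2.resize(b[:,140:500,::-1],(360,400))]))
```

```text
{'clock': np.float64(18.85), 'qpos': array([ 0.5256,  0.593 , -0.1912,  1.9658,  0.1868,  0.6028, -1.2885]), 'position': array([ 0.4633, -0.2509,  0.0994]), 'tool_rot': array([-1.573e+00, -2.700e-03, -3.071e+00]), 'force': array([ 0.4463,  0.0119, -1.827 ]), 'grip_width': np.float64(0.0413)}
```

View pics/p6.png

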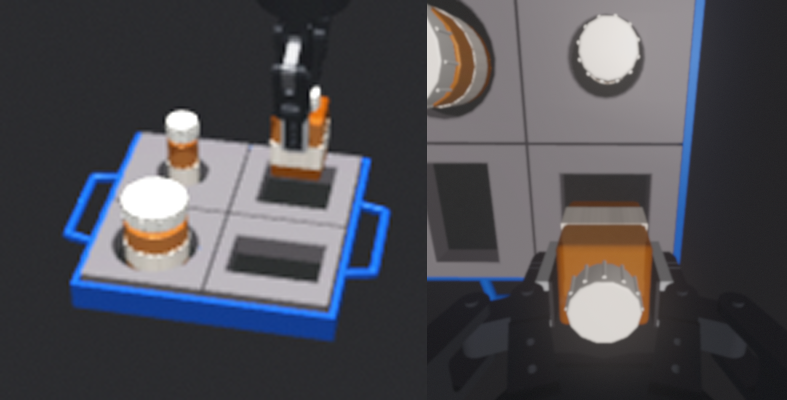

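The vial stands in its well (182,150), and the square bottle is aligned over the square well (295,170 in the crop). Lowering.

Call:
{"op": "apply_moves", "data": {
  "jaw": [-0.4, -0.4, -0.4, -0.4],
  "translation": [
    [0, -0.001, -0.017],
    [0, -0.001, -0.032],
    [0, -0.001, -0.038],
    [0, -0.001, -0.038]
  ],
  "angular": [
    [0, 0, 0],
    [0, 0, 0],
    [0, 0, 0],
    [0, 0, 0]
  ]
}}

```text
clock: 19.35
position: [0.4644, -0.253, 0.0634]
tool_rot: [-1.571, 0.0, -3.071]
force: [0.8, 0.7, -0.9]
grip_width: 0.0415
```

Call:
{"op": "apply_moves", "data": {
  "jaw": [-0.4, -0.4],
  "translation": [
    [0, 0, -0.0015],
    [0, 0, -0.0015]
  ],
  "angular": [
    [0, 0, 0],
    [0, 0, 0]
  ]
}}

```text
clock: 19.55
position: [0.4645, -0.2531, 0.062]
tool_rot: [-1.57, 0.001, -3.071]
force: [-0.6, -0.0, -1.5]
grip_width: 0.0417
```

Call:
{"op": "apply_moves", "data": {
  "jaw": [-0.4, -0.4, 0.3, 0.3, 0.3],
  "translation": [
    [0, 0, -0.0025],
    [0, 0, -0.0025],
    [0, 0, -0.0025],
    [0, 0, -0.0025],
    [0, 0, -0.0025]
  ],
  "angular": [
    [0, 0, 0],
    [0, 0, 0],
    [0, 0, 0],
    [0, 0, 0],
    [0, 0, 0]
  ]
}}

```text
clock: 20.05
position: [0.4642, -0.253, 0.0588]
tool_rot: [-1.571, 0.0, -3.071]
force: [0.1, 0.1, -0.7]
grip_width: 0.0557
```

Call:
{"op": "apply_moves", "data": {
  "jaw": [0.3, 0.3, 0.3, 0.3, 0.3],
  "translation": [
    [0, 0, 0.0],
    [0, 0, 0.03],
    [0, 0, 0.07],
    [0, 0, 0.11],
    [0, 0, 0.14]
  ],
  "angular": [
    [0, 0, 0],
    [0, 0, 0],
    [0, 0, 0],
    [0, 0, 0],
    [0, 0, 0]
  ]
}}

```text
clock: 20.55
position: [0.4644, -0.2531, 0.2012]
tool_rot: [-1.57, 0.001, -3.071]
force: [0.6, 0.5, -0.6]
grip_width: 0.0553
```

Call:
{"op": "apply_moves", "data": {
  "jaw": [0.3, 0.3, 0.3, 0.3, 0.3],
  "translation": [
    [0.008, 0.03, 0],
    [0.016, 0.06, 0],
    [0.024, 0.09, 0],
    [0.032, 0.12, 0],
    [0.04, 0.15, 0]
  ],
  "angular": [
    [0, 0, 4],
    [0, 0, 8],
    [0, 0, 12],
    [0, 0, 16],
    [0, 0, 20]
  ]
}}

```text
clock: 21.05
position: [0.5043, -0.1018, 0.1989]
tool_rot: [-1.571, 0.0, -2.72]
force: [1.2, -0.6, -0.3]
grip_width: 0.0556
```

Call:
{"op": "apply_moves", "data": {
  "jaw": [0.3, 0.3, 0.3, 0.3, 0.3],
  "translation": [
    [0.008, 0.03, 0],
    [0.016, 0.06, 0],
    [0.024, 0.09, 0],
    [0.032, 0.12, 0],
    [0.04, 0.15, 0]
  ],
  "angular": [
    [0, 0, 4],
    [0, 0, 8],
    [0, 0, 12],
    [0, 0, 16],
    [0, 0, 20]
  ]
}}

```text
clock: 21.55
position: [0.5443, 0.0482, 0.1988]
tool_rot: [-1.571, -0.0, -2.371]
force: [0.3, 0.1, 0.5]
grip_width: 0.0556
```

Call:
{"op": "apply_moves", "data": {
  "jaw": [0.3, 0.3, 0.3, 0.3, 0.3],
  "translation": [
    [0.01, 0.03, 0],
    [0.02, 0.06, 0],
    [0.03, 0.09, 0],
    [0.04, 0.12, 0],
    [0.0455, 0.141, 0]
  ],
  "angular": [
    [0, 0, 3],
    [0, 0, 6],
    [0, 0, 9],
    [0, 0, 12],
    [0, 0, 14.5]
  ]
}}

```text
clock: 22.05
position: [0.5898, 0.1902, 0.1987]
tool_rot: [-1.571, 0.0, -2.117]
force: [-0.2, -0.7, -0.3]
grip_width: 0.0553
```

Call:
{"op": "apply_moves", "data": {
  "jaw": [0.3, 0.3, 0.3, 0.3, 0.3],
  "translation": [
    [0, 0, 0],
    [0, 0, -0.04],
    [0, 0, -0.08],
    [0, 0, -0.09],
    [0, 0, -0.09]
  ],
  "angular": [
    [0, 0, 0],
    [0, 0, 0],
    [0, 0, 0],
    [0, 0, 0],
    [0, 0, 0]
  ]
}}

```text
clock: 22.55
position: [0.589, 0.1874, 0.108]
tool_rot: [-1.572, -0.002, -2.121]
force: [0.8, 0.3, 0.2]
grip_width: 0.0552
```

Run:
```python
from h import *
s=observe();print({k:np.round(s[k],4) for k in('clock','qpos','position','tool_rot','force','grip_width')})
a=grab('side')['pixels'];b=grab('wrist')['pixels']
cv2.imwrite('pics/p7.png',cv2.hconcat([cv2.resize(a[90:390,160:400,::-1],(400,500)),cv2.resize(b[50:350,200:440,::-1],(400,500))]))
```

```text
{'clock': np.float64(22.55), 'qpos': array([-0.0996,  0.7213, -0.4557,  1.708 ,  0.4119,  0.8115, -1.295 ]), 'position': array([0.589 , 0.1874, 0.108 ]), 'tool_rot': array([-1.5724e+00, -2.0000e-03, -2.1207e+00]), 'force': array([0.8158, 0.2528, 0.1519]), 'grip_width': np.float64(0.0552)}
```

View pics/p7.png

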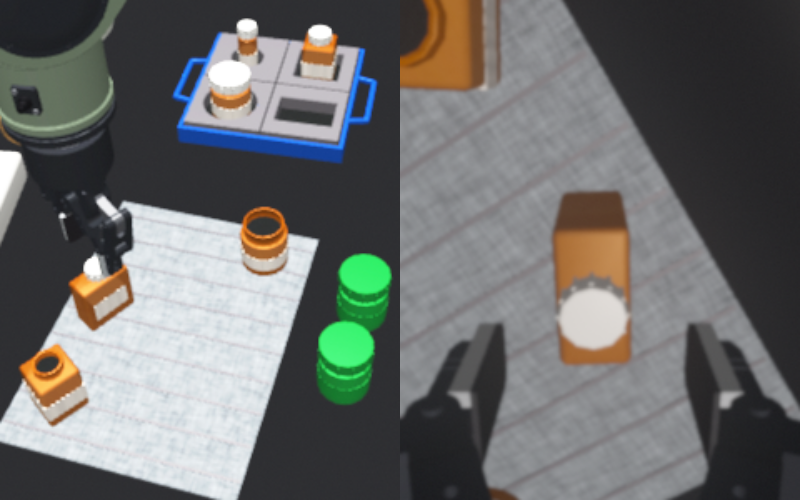

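Three bottles stand in their wells. The flat bottle (592,290 in the wrist crop) is centred and aligned between the jaws.

Call:
{"op": "apply_moves", "data": {
  "jaw": [0.3, 0.3, 0.3, 0.3, 0.3],
  "translation": [
    [0, 0, -0.025],
    [0, 0, -0.05],
    [0, 0, -0.058],
    [0, 0, -0.058],
    [0, 0, -0.058]
  ],
  "angular": [
    [0, 0, 0],
    [0, 0, 0],
    [0, 0, 0],
    [0, 0, 0],
    [0, 0, 0]
  ]
}}

```text
clock: 23.15
position: [0.5904, 0.1883, 0.0524]
tool_rot: [-1.57, 0.001, -2.12]
force: [0.3, -0.6, 0.0]
grip_width: 0.0559
```

Call:
{"op": "apply_moves", "data": {
  "jaw": [-0.4, -0.6, -0.7, -0.7, -0.7],
  "translation": [
    [0, 0, 0],
    [0, 0, 0],
    [0, 0, 0],
    [0, 0, 0],
    [0, 0, 0]
  ],
  "angular": [
    [0, 0, 0],
    [0, 0, 0],
    [0, 0, 0],
    [0, 0, 0],
    [0, 0, 0]
  ],
  "newtons": 40
}}

```text
clock: 23.65
position: [0.5902, 0.1881, 0.0519]
tool_rot: [-1.57, 0.001, -2.12]
force: [-2.3, -1.3, 8.7]
grip_width: 0.0276
```

Call:
{"op": "apply_moves", "data": {
  "jaw": [-0.7, -0.7, -0.7, -0.7, -0.7],
  "translation": [
    [0, 0, 0.015],
    [0, 0, 0.05],
    [0, 0, 0.09],
    [0, 0, 0.13],
    [0, 0, 0.15]
  ],
  "angular": [
    [0, 0, 0],
    [0, 0, 0],
    [0, 0, 0],
    [0, 0, 0],
    [0, 0, 0]
  ]
}}

```text
clock: 24.15
position: [0.5904, 0.1885, 0.2055]
tool_rot: [-1.568, 0.003, -2.12]
force: [1.0, 0.1, -0.5]
grip_width: 0.0273
```

Call:
{"op": "apply_moves", "data": {
  "jaw": [-0.7, -0.7, -0.7, -0.7, -0.7],
  "translation": [
    [-0.008, -0.02, 0],
    [-0.018, -0.045, 0],
    [-0.028, -0.07, 0],
    [-0.038, -0.095, 0],
    [-0.048, -0.12, 0]
  ],
  "angular": [
    [0, 0, -4],
    [0, 0, -8],
    [0, 0, -12],
    [0, 0, -16],
    [0, 0, -20]
  ]
}}

```text
clock: 24.65
position: [0.5411, 0.0671, 0.202]
tool_rot: [-1.57, 0.001, -2.472]
force: [0.2, -0.8, -0.9]
grip_width: 0.0274
```

Call:
{"op": "apply_moves", "data": {
  "jaw": [-0.7, -0.7, -0.7, -0.7, -0.7],
  "translation": [
    [-0.01, -0.025, 0],
    [-0.02, -0.05, 0],
    [-0.03, -0.075, 0],
    [-0.04, -0.1, 0],
    [-0.05, -0.125, 0]
  ],
  "angular": [
    [0, 0, -4],
    [0, 0, -8],
    [0, 0, -12],
    [0, 0, -16],
    [0, 0, -20]
  ]
}}

```text
clock: 25.15
position: [0.4912, -0.0578, 0.2019]
tool_rot: [-1.57, 0.001, -2.821]
force: [0.2, -0.1, 0.4]
grip_width: 0.0272
```

Call:
{"op": "apply_moves", "data": {
  "jaw": [-0.7, -0.7, -0.7, -0.7, -0.7],
  "translation": [
    [-0.01, -0.025, 0],
    [-0.02, -0.05, 0],
    [-0.03, -0.075, 0],
    [-0.035, -0.0955, 0],
    [-0.035, -0.0955, 0]
  ],
  "angular": [
    [0, 0, -4],
    [0, 0, -8],
    [0, 0, -12],
    [0, 0, -14.5],
    [0, 0, -14.5]
  ]
}}

```text
clock: 25.65
position: [0.4559, -0.155, 0.2018]
tool_rot: [-1.57, 0.001, -3.076]
force: [-0.3, -0.3, -0.4]
grip_width: 0.0275
```

Call:
{"op": "apply_moves", "data": {
  "jaw": [-0.7, -0.7, -0.7, -0.7, -0.7],
  "translation": [
    [0, 0, -0.02],
    [0, 0, -0.05],
    [0, 0, -0.08],
    [0, 0, -0.1],
    [0, 0, -0.1]
  ],
  "angular": [
    [0, 0, 0],
    [0, 0, 0],
    [0, 0, 0],
    [0, 0, 0],
    [0, 0, 0]
  ]
}}

```text
clock: 26.15
position: [0.4559, -0.1515, 0.0995]
tool_rot: [-1.572, -0.003, -3.07]
force: [-0.1, 0.6, -0.6]
grip_width: 0.0277
```

Run:
```python
from h import *
s=observe();print({k:np.round(s[k],4) for k in('clock','qpos','position','tool_rot','force','grip_width')})
a=grab('side')['pixels'];b=grab('wrist')['pixels']
cv2.imwrite('pics/p8.png',cv2.hconcat([cv2.resize(a[60:210,240:400,::-1],(427,400),interpolation=cv2.INTER_CUBIC),cv2.resize(b[:,140:500,::-1],(360,400))]))
```

```text
{'clock': np.float64(26.15), 'qpos': array([ 0.3608,  0.5422, -0.2127,  2.0829,  0.2121,  0.5395, -1.5044]), 'position': array([ 0.4559, -0.1515,  0.0995]), 'tool_rot': array([-1.5723e+00, -2.7000e-03, -3.0700e+00]), 'force': array([-0.1152,  0.5751, -0.6341]), 'grip_width': np.float64(0.0277)}
```

View pics/p8.png

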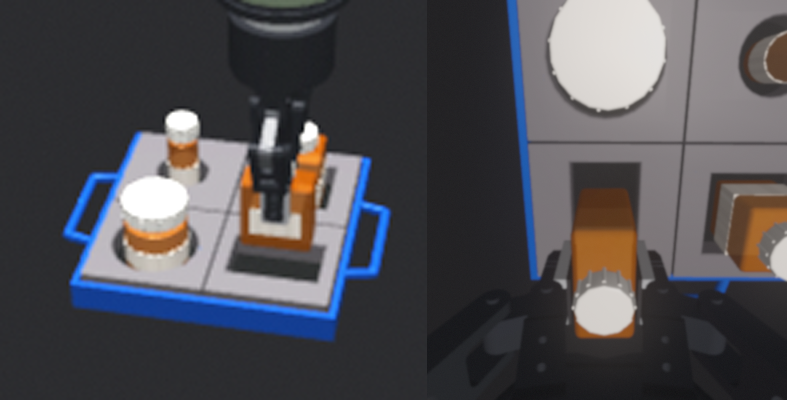

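The flat bottle is aligned over the oblong well (275,262). Lower and release.

Call:
{"op": "apply_moves", "data": {
  "jaw": [-0.7, -0.7, -0.7, -0.7],
  "translation": [
    [0, 0, -0.017],
    [0, 0, -0.032],
    [0, 0, -0.0395],
    [0, 0, -0.0395]
  ],
  "angular": [
    [0, 0, 0],
    [0, 0, 0],
    [0, 0, 0],
    [0, 0, 0]
  ]
}}

```text
clock: 26.65
position: [0.4569, -0.1524, 0.0617]
tool_rot: [-1.571, 0.0, -3.071]
force: [-0.2, -0.4, -0.0]
grip_width: 0.027
```

Call:
{"op": "apply_moves", "data": {
  "jaw": [-0.7, -0.7],
  "translation": [
    [0, 0, -0.0025],
    [0, 0, -0.0025]
  ],
  "angular": [
    [0, 0, 0],
    [0, 0, 0]
  ]
}}

```text
clock: 26.85
position: [0.457, -0.1526, 0.0594]
tool_rot: [-1.571, 0.001, -3.071]
force: [-0.2, -0.6, -0.5]
grip_width: 0.0275
```

Call:
{"op": "apply_moves", "data": {
  "jaw": [-0.1, -0.1, -0.1, -0.1],
  "translation": [
    [0, 0, 0],
    [0, 0, 0],
    [0, 0, 0],
    [0, 0, 0]
  ],
  "angular": [
    [0, 0, 0],
    [0, 0, 0],
    [0, 0, 0],
    [0, 0, 0]
  ]
}}

```text
clock: 27.25
position: [0.4567, -0.1525, 0.0589]
tool_rot: [-1.571, 0.0, -3.071]
force: [0.8, 0.1, -0.5]
grip_width: 0.0383
```

Call:
{"op": "apply_moves", "data": {
  "jaw": [-0.1, -0.1, -0.1, -0.1, -0.1],
  "translation": [
    [0, 0, 0.02],
    [0, 0, 0.05],
    [0, 0, 0.09],
    [0, 0, 0.13],
    [0, 0, 0.16]
  ],
  "angular": [
    [0, 0, 0],
    [0, 0, 0],
    [0, 0, 0],
    [0, 0, 0],
    [0, 0, 0]
  ]
}}

```text
clock: 27.75
position: [0.4568, -0.1525, 0.2212]
tool_rot: [-1.57, 0.002, -3.071]
force: [0.1, 0.2, 0.8]
grip_width: 0.0386
```

Call:
{"op": "apply_moves", "data": {
  "jaw": [-0.1, -0.1, -0.1, -0.1, -0.1],
  "translation": [
    [0, 0.03, 0.01],
    [0, 0.06, 0.02],
    [0, 0.1, 0.03],
    [0, 0.14, 0.04],
    [0, 0.18, 0.05]
  ],
  "angular": [
    [0, 0, 0],
    [0, 0, 0],
    [0, 0, 0],
    [0, 0, 0],
    [0, 0, 0]
  ]
}}

```text
clock: 28.25
position: [0.4563, 0.029, 0.2693]
tool_rot: [-1.571, 0.0, -3.072]
force: [0.8, 0.2, 0.0]
grip_width: 0.0387
```

Run:
```python
from h import *
a=grab('side')['pixels'];f=grab('top');b=f['pixels']
cv2.imwrite('pics/p9.png',cv2.hconcat([cv2.resize(a[90:390,160:400,::-1],(400,500)),cv2.resize(b[110:260,365:485,::-1],(400,500),interpolation=cv2.INTER_CUBIC)]))
```

```text
(no output)
```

View pics/p9.png

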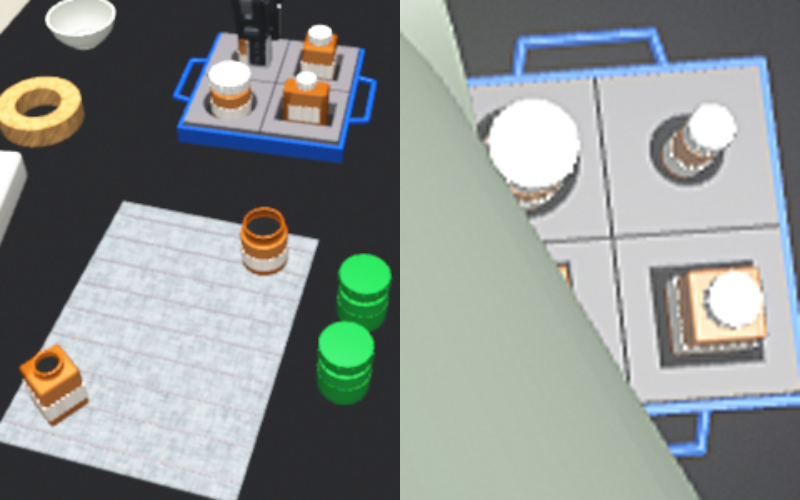

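All four bottles are in their wells, and the look-alikes stand on the mat as before. I'll check the caps numerically in the side view against the expected top heights, then hand in.

Run:
```python
from h import *
f=grab('side'); m=(f['pixels'].min(2)>205).astype(np.uint8); n,l,s,c=cv2.connectedComponentsWithStats(m)
for k,X in dict(jar=(.5573,-.146,.076),sq=(.4642,-.253,.084),flat=(.457,-.1525,.084)).items():
    p=proj(f,X); i=min([i for i in range(1,n) if s[i,4]>30],key=lambda i:np.hypot(*(c[i]-p))); print(k,p.round(1),c[i].round(1),s[i])
o=dict(np.load('side0.npz'))['pixels'].astype(int)
d=np.abs(f['pixels'].astype(int)-o).max(2)
for n_,(a,b,c_,e) in dict(jar_open=(215,256,303,335),sq_open=(297,345,172,214),green=(240,335,348,398)).items(): print(n_,(d[a:b,c_:e]>40).mean().round(3))
s=observe(); print(s['clock'],s['force'].round(1)); workorder.job_done()
```

```text
jar [296.3 132.3] [297.2 133.9] [285 126  26  18 330]
sq [351.2 107.3] [351.7 108.9] [345 105  14   9  97]
flat [343.3 135. ] [343.6 136.4] [338 132  12  10  84]
jar_open 0.0
sq_open 0.0
green 0.0
28.4 [ 0.1 -0.8 -0.5]
the job is handed in; nothing more can be done
```

I packed all four capped bottles, jar, vial, square and flat in that order, each upright in the well made for it, and handed the job in at 28.4 s.

- **Seated:** In the last side picture, the jar, square and flat caps lie within 2 px of where a bottle standing on the floor should show. I judged the vial by eye only, from two pictures: the top view shows it in its well, and an earlier side view shows it upright.
- **Contact:** Only the jar's landing was felt as a force (about 20 N). I let the other three go at the floor height found from the jar, with no clear contact reading.
- **Look-alikes:** The uncapped jar, the uncapped square bottle and the green jars show no change from the first picture.
- **Disagreements:** No check failed. My first two-view estimate put the insert tops at about 25 mm, but the jar's touchdown puts them at about 30 mm, and I used that.

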